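# Set the cheese block to the cutting line of the portioning board

### The arm

A 6-joint arm with a two-finger parallel gripper is mounted at the origin on a cart in front of the work surface, level with it; the furniture and walls round the work are solid. World frame = base frame: x ahead of the robot, y to its left, z up, the work surface at z = 0. Lengths are in mm, angles in rad, forces in N, time in s.
With the tool pointing down it reaches from about 225 to 725 mm from the base axis. Payload 3.1 kg.
Tool frame: the origin (TCP) lies between the finger pads; the fingertips stand 25 mm ahead of it and the grasp point (between the pads) lies 6 mm ahead of it; x points along the fingers, z is the direction in which the jaws open and shut, and the axes are right-handed (so a half turn about x gives the same grasp; the last joint's range is limited). The gripper opens to 85 mm and grips with 20 to 120 N. Pads are 22 mm wide; open, the fingers measure 114 mm over their backs; the gripper's body (76 mm by 85 mm) begins 54 mm behind the grasp point. The pads swing forward as they close: fully open they stand 13 mm farther back than shut.
Start: joints at [1.023, 0.048, 0.099, 1.622, 0, 1.443], TCP at [213.984, 479.404, 225.912] pointing down, gripper open.
Joint ranges: [-2.91, 2.91], [-0.99, 1.94], [-1.21, 1.42], [-2.12, 2.29], [-1.49, 1.47], [-3.14, 3.14]. Speed limits (rad/s): [2.79, 2.79, 3.14, 3.14, 3.14, 3.14].

### API

Orientations are given as a rotation vector (axis times angle).
In Python, from plant import manip, cams, order, models gives the robot as it stands.
- The arm moves only by the tool play_rows, never from a script. Its argument "rows" is a list that holds one entry, the list of rows, each a list of 7 numbers: the shift along the world's x, y, z in m, then the turn, a rotation vector about the world's x, y, z in rad, then the opening, from 0 (shut) to 1 (fully open). A call has 1 to 20 rows; each row shifts and turns the commanded pose from where the row before left it; what a row does not reach is not made up. A row lasts 1/12 s, in which the tool goes at most 41.7 mm and 7.16 degrees, less where a joint would pass 70% of its speed; a pose out of reach is approached as far as the arm can. A call is refused whole if a number of a shift passes 0.0417 or a number of a turn 0.125, either way. A call with a gripper value outside its range is refused whole. The fingers move at their own pace and stop on an object; "squeeze" is the grip in N (left out, the last holds). Time passes only in rows, so rows that do not move let the fingers close. It gives the time, the measured TCP pose, the force and the opening at its end, in the units of the state.
- manip.observe(): the state, without advancing time (a new reading comes with each control period).
- cams.camera(name): name is "scene" or "top"; returns (picture, depth): 400x640x3 uint8, red, green, blue; 400x640 float32, mm along the optical axis (not along the pixel's ray), 0 where there is no reading.
- cams.calibration(name): a dict with "K" (3x3 intrinsics, pixels), "R" (3x3) and "t" (3): a world point X has camera coordinates R X + t. Camera axes: x right, y down, z forward; pixel columns grow to the right and rows downward; lengths in mm; the calibration is good to about 2 mm. A picture is of the moment at which its call begins. calibration takes no time and is no camera call.
- order.sign_off(): hands the job in, once; it reports no verdict.
Trained networks look in the newest picture that a camera, given by its name, has taken for a name from the list of things; names that differ only in an ending like _2 or _b are one class to them, and where a whole thing is asked for, a point or a joint stands for the part that bears it (a point fixed in the world has none). Each returns a list of dicts, best first, with "p" (0 to 1); they miss things now and then, are a little off and sometimes report something else, mostly with a low value. They report only what shows in the picture. A call takes as long as a camera call. They do not tell look-alikes from the thing itself.
- models.spot_in(camera, label): "bbox" ([left, top, width, height] in pixels, round what is visible of it).
- models.cut_out(camera, label): "pixels" (400x640 bool, what is visible of it) and "bbox" ([left, top, width, height] in pixels, round what is visible of it).
- models.place_of(camera, label): "position" ([column, row] in pixels: a listed point, or the origin of a listed thing).
The state is a dict: "time_s": time; "qpos": joint angles; "joint_vel": joint speeds; "tau": joint torques, N m; "tcp_pos": TCP position; "orientation": TCP orientation; "contact_force": force on the tool from outside, world axes, zero at the start; "ft_torque": the same for the moment, N m; "opening": opening from 0.0 (shut) to 1.0 (fully open).
Only numpy, scipy, OpenCV 4.12 (cv2) and the standard library are available. Lean on these libraries where they do the work, as an engineer would, in place of code of your own. Each camera call takes 0.05 s, during which the arm holds its last target. There are 200 camera calls.

### The job

On the portioning board, gently push the red wax-coated cheese block back until it lies square against the sprung metal strip of the fence, then slide it along the strip, pale cut end first, until the lower edge of that end meets the dark line scribed across the board, without running past it. There give it one more light push against the strip and leave it on the line, square and touching the strip. Only push with the fingers, lightly enough not to dent the cheese or strain the strip; do not lift or tip it, and leave the other things alone.

Things in the scene. Friction and masses are not known exactly. Their poses are not given: they have to be found in the camera images.
- board: Light wooden portioning board fixed to the worktop, 220 (x) x 400 (y) x 15 mm. Origin under its centre on the worktop; its x points away from the robot towards the fence, y along the fence to the left, z up. Its top is 15 mm above the origin.
- mark_line (a point): Midpoint reference of the dark scribed line, 2 mm wide, that runs across the board along the board's x; the point lies on the line's centre, on the board's top, at board (0, +100, 15) mm. Axes as the board's.
- fence: Dark wooden rail fixed along the board's far side; origin under its middle at board (+102, 0, 15) mm, axes as the board's. Before it, parallel, stands the aluminium strip, 320 mm long, 3 to 27 mm above the board. The strip's front face is 18 to 52 mm in front (-x) of the origin, set anew each time, not measured: find it by feel. Sprung, damped: yields 0.25 mm per N, at most 6 mm, and returns slowly.
- cheese: Loose block of firm cheese, 75 (x) x 130 (y) x 45 (z) mm, about 0.36 kg, dark red wax but for the pale yellow cut face at its +y (left) end. Origin at the centre of its underside, on the board. Sliding it takes 2 to 5 N, to start it up to 6 N; it stops when the push stops. The fingers may push it with at most 16 N, and it should press on the strip with 2 to 10 N; it is not to be gripped.
- cut_edge (a point): Middle of the lower edge of the cheese's pale cut face, at cheese (0, +65, 0) mm; axes as the cheese's.
- by_salt_shaker: Salt shaker, 44 x 44 x 90 mm, bystander to the right; origin at the centre of its underside.
- by_corn_tin: Low green and gold tin, 75 mm across, 58 mm high, bystander to the right; origin at the centre of its underside.
- by_small_jar: Clear jar with a pale lid, 63 x 63 x 110 mm, bystander to the left; origin at the centre of its underside.
- by_espresso_cup: Small white cup with a handle, 62 x 88 x 50 mm, bystander to the left; origin at the centre of its underside.
Mind the look-alikes: they are no part of the job. There is more than one size of the cheese; the job needs the larger.

How it is judged:
By the outcome, as a careful person would: the job done as asked, in the order asked, and still so for the second after the job is handed in, with the robot touching nothing.
It also fails if it takes over 72 s, if anything falls off the work surface, if the arm or the gripper's body presses on something with over 40 N, if the wrist force passes 120 N, or if a joint passes its speed limit or range.

## Working session

There is one attempt and no reset: what is moved stays moved. The work goes in short steps, Python scripts to look and compute and a tool call to move; the robot and the scene stay as the last step left them, time stands still between calls to the robot, and variables do not carry over. Pictures are saved under pics/ and viewed, about 8 in all and at most 12, crops included, and the job is handed in when it is done.

Besides the shell and the picture viewer there is one more tool, called after "Emit:" by a JSON object that holds its "name" and its "arguments". play_rows: Moves the arm, as the interface text tells. Its arguments: {"type":"object","properties":{"rows":{"type":"array","items":{"type":"array","items":{"type":"array","items":{"type":"number"}}}},"squeeze":{"type":"number"}},"required":["rows"]}

```bash
mkdir -p pics
cat > h.py <<'E'
from plant import manip, cams, order, models
import numpy as np, cv2
def snap(n,f):
    p,d=cams.camera(n); cv2.imwrite('pics/'+f,p[:,:,::-1]); return p,d
def ray(n,uv,z):
    c=cams.calibration(n); R=np.array(c['R']);t=np.array(c['t']);K=np.array(c['K'])
    C=-R.T@t; d=R.T@np.linalg.inv(K)@np.array([uv[0],uv[1],1.]); return C+d*(z-C[2])/d[2]
def cloud(n,d):
    c=cams.calibration(n); R=np.array(c['R']);t=np.array(c['t']);K=np.array(c['K'])
    v,u=np.mgrid[:400,:640]; P=np.stack([u*d,v*d,d],-1)@np.linalg.inv(K).T
    return (P-t)@R
E
python3 - <<'E'
from h import *
for n in('scene','top'): snap(n,n+'1.png')
for n in('scene','top'):
    c=cams.calibration(n); print(n,np.round(-np.array(c['R']).T@c['t']))
    for l in('cheese','board','fence'):
        print(l,[(m['p'],m['bbox']) for m in models.spot_in(n,l)][:3])
    for l,z in(('mark_line',15),('cut_edge',15),('board',0),('cheese',15)):
        for m in models.place_of(n,l)[:3]: print(l,m['p'],m['position'],np.round(ray(n,m['position'],z),1))
s=manip.observe();print(s['time_s'],s['orientation'],s['contact_force'])
E
```

```text
scene [-533. -643.  859.]
cheese [(0.69, [294.8, 196.8, 49.1, 37.9]), (0.59, [367.7, 238.9, 36.9, 31.8]), (0.38, [444.9, 231.3, 10.5, 24.9])]
board [(0.79, [234.8, 181.1, 142.6, 79.5])]
fence []
mark_line 0.92 [285.7, 206.8] [506.8 101.8  15. ]
mark_line 0.64 [197.7, 197.4] [408.6 399.1  15. ]
cut_edge 0.93 [303.2, 211.9] [509.4  35.   15. ]
cut_edge 0.89 [394.5, 253.9] [ 454.4 -307.2   15. ]
board 0.66 [306.2, 220.7] [489.6  11.9   0. ]
board 0.17 [437.9, 275.4] [ 443.8 -440.7    0. ]
cheese 0.63 [384.4, 259.3] [ 418.2 -291.4   15. ]
cheese 0.58 [317.8, 220.0] [493.  -29.8  15. ]
top [ 389.  -43. 1728.]
cheese [(0.62, [377.4, 207.1, 24.5, 28.1]), (0.59, [300.1, 192.0, 37.9, 21.5])]
board [(0.8, [245.3, 167.3, 118.3, 69.6])]
fence [(0.6, [251.8, 169.8, 105.6, 11.0])]
mark_line 0.79 [275.3, 200.4] [504.2 106.8  15. ]
mark_line 0.34 [319.1, 203.8] [491.6 -43.2  15. ]
cut_edge 0.84 [296.6, 205.8] [485.2  33.8  15. ]
cut_edge 0.62 [387.2, 205.2] [ 485.4 -275.8   15. ]
board 0.56 [301.0, 202.1] [498.8  19.3   0. ]
board 0.42 [430.5, 219.0] [ 437.9 -425.7    0. ]
cheese 0.72 [318.3, 203.9] [491.3 -40.4  15. ]
cheese 0.66 [390.3, 220.1] [ 434.5 -285.5   15. ]
0.8 [-0.8946367   1.37896351  0.89472287] [-0.55216576 -0.43609582 -0.11224033]
```

View pics/top1.png

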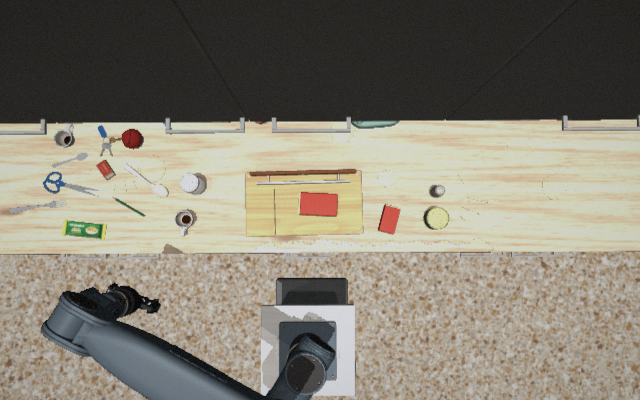

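View pics/scene1.png

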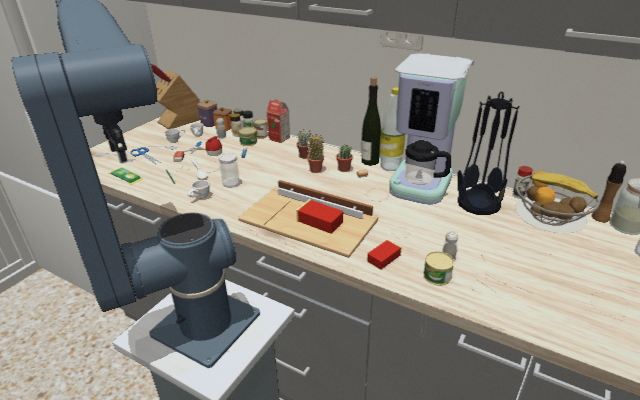

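The top view shows the board at columns 245–363, the dark line at column 275, the strip at row ~182 and the large cheese at (319,204). The smaller look-alike is off the board at (389,219). Next I'll measure the edges.

Run:
```python
from h import *
p,d=cams.camera('top')
c=p[160:242,240:370]; cv2.imwrite('pics/c1.png',cv2.resize(c,None,fx=6,fy=6,interpolation=cv2.INTER_CUBIC)[:,:,::-1])
P=cloud('top',d)
f=p.astype(float); red=((f[...,0]-f[...,1])>90)
n,l,st,ce=cv2.connectedComponentsWithStats(red.astype(np.uint8))
k=l[204,319]; m=l==k
print('cheese px',st[k],'topz',np.median(P[m][:,2]))
cs,_=cv2.findContours(m.astype(np.uint8),0,1)
r=cv2.minAreaRect(cs[0]); print(r)
q=cv2.boxPoints(r); 
for u in q: print(u,np.round(ray('top',u,60),1))
M=models.cut_out('top','board'); bm=M[0]['pixels']
cs,_=cv2.findContours(bm.astype(np.uint8),0,1); r=cv2.minAreaRect(max(cs,key=cv2.contourArea)); print(r)
for u in cv2.boxPoints(r): print(u,np.round(ray('top',u,15),1))
g=f.sum(2)
# scribed line subpixel per row
L=[]
for v in range(190,234):
    s=g[v,268:284]; w=np.clip(np.median(s)-s-15,0,None)
    if w.sum()>20: L.append((v,268+(w*np.arange(16)).sum()/w.sum()))
L=np.array(L); a=np.polyfit(L[:,0],L[:,1],1); print('line',a,np.std(L[:,1]-np.polyval(a,L[:,0])),len(L))
for v in(190,233): print(np.round(ray('top',(np.polyval(a,v),v),15),1))
for u in(262,290,310,340): print(u,[(v,int(g[v,u]),int(P[v,u,2]),int(P[v,u,0])) for v in range(166,196)])
```

```text
cheese px [300 193  37  23 791] topz 60.39983816231085
((318.2172546386719, 203.93893432617188), (36.48247528076172, 21.547012329101562), 2.7263107299804688)
[299.48422 213.8326 ] [455.9  22.3  60. ]
[300.50912 192.30998] [527.7  18.7  60. ]
[336.9503  194.04527] [ 521.1 -102.9   60. ]
[335.92538 215.56789] [449.4 -98.8  60. ]
((303.967529296875, 202.9088134765625), (65.84342956542969, 117.87340545654297), 88.83085632324219)
[244.37135 171.1965 ] [605.6 213.4  15. ]
[362.22025 168.79141] [ 611.3 -192.1   15. ]
[363.56372 234.62112] [ 385.7 -193.8   15. ]
[245.71481 237.02621] [379.7 207.5  15. ]
line [2.25269389e-02 2.69571581e+02] 0.2127834036467112 44
[540.  111.8  15. ]
[392.9 108.3  15. ]
262 [(166, 595, -6, 626), (167, 593, -2, 622), (168, 577, 3, 617), (169, 584, 2, 614), (170, 558, 4, 610), (171, 406, 0, 607), (172, 263, 42, 598), (173, 251, 50, 594), (174, 222, 44, 591), (175, 234, 30, 590), (176, 434, 16, 588), (177, 505, 15, 584), (178, 505, 20, 580), (179, 503, 14, 578), (180, 523, 16, 574), (181, 519, 17, 571), (182, 555, 33, 565), (183, 572, 44, 561), (184, 359, 37, 558)
[... 1426 characters left out ...]
 532), (193, 306, 65, 524), (194, 367, 63, 521), (195, 365, 54, 518)]
340 [(166, 579, 2, 623), (167, 591, 3, 619), (168, 562, -4, 617), (169, 414, -3, 613), (170, 258, 43, 603), (171, 272, 45, 600), (172, 248, 45, 596), (173, 240, 42, 593), (174, 461, 23, 592), (175, 540, 11, 590), (176, 540, 17, 586), (177, 559, 13, 583), (178, 542, 15, 579), (179, 516, 13, 576), (180, 522, 46, 569), (181, 582, 48, 566), (182, 395, 46, 562), (183, 492, 21, 561), (184, 562, 16, 559), (185, 545, 21, 555), (186, 548, 17, 552), (187, 555, 14, 548), (188, 558, 12, 545), (189, 548, 12, 542), (190, 541, 7, 539), (191, 544, 15, 535), (192, 547, 13, 531), (193, 543, 6, 528), (194, 555, 18, 524), (195, 563, 16, 521)]
```

View pics/c1.png

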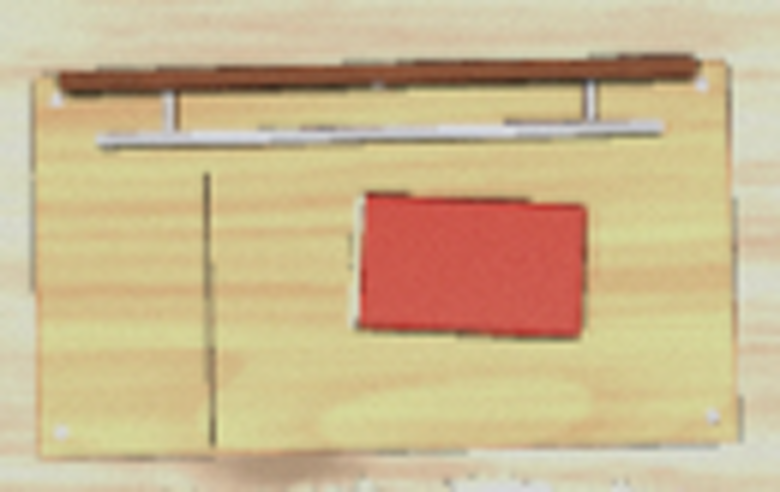

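Run:
```python
from h import *
from scipy.spatial.transform import Rotation as Ro
R=Ro.from_rotvec(manip.observe()['orientation']).as_matrix(); print(R.round(3))
p,d=cams.camera('top'); g=p.astype(float).sum(2)
# subpixel edges per column: board near edge, strip front(bright->shadow), rail top
def gradfit(lo,hi,cols,sgn,a0):
    pts=[]
    for u in cols:
        v0=a0(u); vs=np.arange(int(v0)-4,int(v0)+6); dd=np.clip(sgn*np.diff(g[vs[0]:vs[-1]+2,u]),0,None)
        k=dd.argmax(); s=slice(max(0,k-1),k+2); w=dd[s]; pts.append((u,(w*(vs[s]+.5)).sum()/w.sum()))
    pts=np.array(pts); a=np.polyfit(pts[:,0],pts[:,1],1)
    for _ in range(5):
        r=pts[:,1]-np.polyval(a,pts[:,0]); k=abs(r)<max(.35,1.5*np.median(abs(r))); a=np.polyfit(pts[k,0],pts[k,1],1)
    return a,k.sum()
for nm,cols,sgn,a0,z in(('railtop',range(255,350),-1,lambda u:171.5-.03*(u-255),52),('stripfront',range(258,348),-1,lambda u:183.5-.029*(u-258),42)):
    a,n=gradfit(0,0,cols,sgn,a0); A=ray('top',(260,np.polyval(a,260)),z);B=ray('top',(345,np.polyval(a,345)),z)
    print(nm,a,n,A.round(1),B.round(1),'yaw',np.arctan2(B[0]-A[0],A[1]-B[1]))
```

```text
[[ 0.    -0.913  0.408]
 [ 0.     0.408  0.913]
 [-1.     0.     0.   ]]
railtop [-2.30313286e-02  1.76839214e+02] 86 [601.7 155.2  52. ] [ 606.5 -131.    52. ] yaw 0.01672513675424583
stripfront [-2.48991745e-02  1.90054428e+02] 90 [559.7 156.2  42. ] [ 565.  -131.1   42. ] yaw 0.018746197424130324
```

Emit:
{"name": "play_rows", "arguments": {"rows": [[[0.0117, -0.0289, 0, 0, 0, 0.0244, 0.8], [0.0117, -0.0289, 0, 0, 0, 0.0244, 0.8], [0.0117, -0.0289, 0, 0, 0, 0.0244, 0.8], [0.0117, -0.0289, 0, 0, 0, 0.0244, 0.8], [0.0117, -0.0289, 0, 0, 0, 0.0244, 0.8], [0.0117, -0.0289, 0, 0, 0, 0.0244, 0.8], [0.0117, -0.0289, 0, 0, 0, 0.0244, 0.8], [0.0117, -0.0289, 0, 0, 0, 0.0244, 0.8], [0.0117, -0.0289, 0, 0, 0, 0.0244, 0.8], [0.0117, -0.0289, 0, 0, 0, 0.0244, 0.8], [0.0117, -0.0289, 0, 0, 0, 0.0244, 0.8], [0.0117, -0.0289, 0, 0, 0, 0.0244, 0.8], [0.0117, -0.0289, 0, 0, 0, 0.0244, 0.8], [0.0117, -0.0289, 0, 0, 0, 0.0244, 0.8], [0.0117, -0.0289, 0, 0, 0, 0.0244, 0.8], [0.0117, -0.0289, 0, 0, 0, 0.0244, 0.8], [0.0117, -0.0289, 0, 0, 0, 0.0244, 0.8], [0.0117, -0.0289, 0, 0, 0, 0.0244, 0.8], [0, 0, -0.02, 0, 0, 0, 0.8], [0, 0, 0, 0, 0, 0, 0.8]]]}}

```text
time_s: 2.62
tcp_pos: [423.3, -41.9, 202.9]
orientation: [-1.217, 1.204, 1.225]
contact_force: [-1.8, -0.0, -1.0]
opening: 0.803
```

```bash
cat > st.py <<'E'
from h import *
from scipy.spatial.transform import Rotation as Ro
s=manip.observe(); R=Ro.from_rotvec(s['orientation']).as_matrix()
print(s['time_s'],np.round(s['tcp_pos'],2),'F',np.round(s['contact_force'],2),'T',np.round(s['ft_torque'],3),'open',s['opening'],'q',np.round(s['qpos'],3),'jaw-yaw',np.arctan2(R[1,2],R[0,2]).round(4),'x',R[:,0].round(3))
E
python3 st.py
```

```text
2.6167 [423.34 -41.89 202.86] F [-1.83 -0.01 -0.97] T [-0.033  0.004  0.073] open 0.8030662538318013 q [-0.257 -0.21  -0.188  1.598  0.    -0.273] jaw-yaw 1.5868 x [-0.005  0.001 -1.   ]
```

Emit:
{"name": "play_rows", "arguments": {"rows": [[[0.001, 0.001, -0.025, 0, 0, 0.003, 0.8], [0, 0, -0.025, 0, 0, 0, 0.8], [0, 0, -0.025, 0, 0, 0, 0.8], [0, 0, -0.025, 0, 0, 0, 0.8], [0, 0, -0.025, 0, 0, 0, 0.8], [0, 0, -0.02, 0, 0, 0, 0.8], [0, 0, -0.01, 0, 0, 0, 0.8], [0, 0, 0, 0, 0, 0, 0.8], [0, 0, 0, 0, 0, 0, 0.8], [0, 0, 0, 0, 0, 0, 0.8]]]}}

```text
time_s: 3.45
tcp_pos: [426.8, -39.8, 52.7]
orientation: [-1.228, 1.197, 1.224]
contact_force: [-0.2, 0.0, -0.2]
opening: 0.8
```

```bash
python3 st.py; python3 -c "
from h import *
p,d=snap('scene','s2.png'); cv2.imwrite('pics/s2c.png',cv2.resize(p[150:275,220:400],None,fx=4,fy=4,interpolation=2)[:,:,::-1])"
```

```text
3.45 [426.84 -39.82  52.69] F [-0.22  0.02 -0.21] T [ 0.021  0.051 -0.002] open 0.8001179220132111 q [-0.25  -0.176 -0.459  1.284  0.    -0.273] jaw-yaw 1.5937 x [ 0.003 -0.001 -1.   ]
```

View pics/s2c.png

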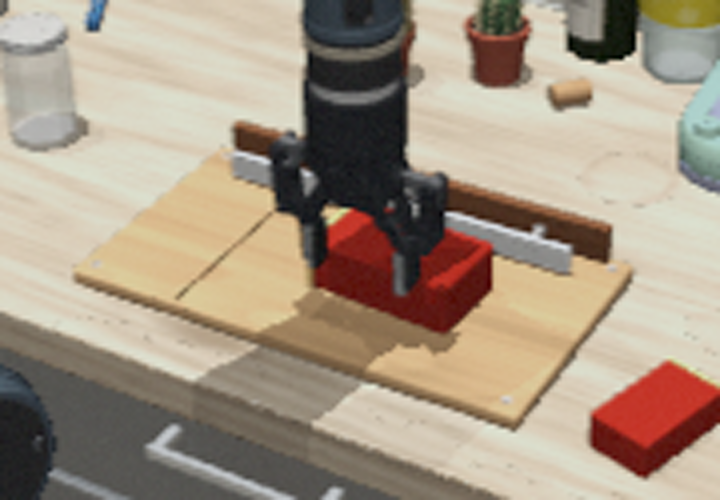

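The fingers hang just in front of the cheese at crop (312,250) and (402,280), clear of it. I'll lower them carefully.

Emit:
{"name": "play_rows", "arguments": {"rows": [[[0, 0, -0.003, 0, 0, 0, 0.8], [0, 0, -0.003, 0, 0, 0, 0.8], [0, 0, -0.002, 0, 0, 0, 0.8], [0, 0, -0.002, 0, 0, 0, 0.8], [0, 0, 0, 0, 0, 0, 0.8], [0, 0, 0, 0, 0, 0, 0.8]]]}}

```text
time_s: 4.0
tcp_pos: [425.3, -39.8, 40.6]
orientation: [-1.225, 1.199, 1.226]
contact_force: [0.1, 1.0, 0.6]
opening: 0.798
```

Emit:
{"name": "play_rows", "arguments": {"rows": [[[0, 0, -0.002, 0, 0, 0, 0.8], [0, 0, -0.002, 0, 0, 0, 0.8], [0, 0, 0, 0, 0, 0, 0.8], [0, 0, 0, 0, 0, 0, 0.8]]]}}

```text
time_s: 4.33
tcp_pos: [425.4, -39.8, 36.7]
orientation: [-1.225, 1.199, 1.226]
contact_force: [-1.3, 0.5, -0.4]
opening: 0.797
```

Emit:
{"name": "play_rows", "arguments": {"rows": [[[0, 0, -0.002, 0, 0, 0, 0.8], [0.003, 0, 0, 0, 0, 0, 0.8], [0.003, 0, 0, 0, 0, 0, 0.8], [0.003, 0, 0, 0, 0, 0, 0.8], [0.002, 0, 0, 0, 0, 0, 0.8], [0.001, 0, 0, 0, 0, 0, 0.8], [0.001, 0, 0, 0, 0, 0, 0.8], [0.001, 0, 0, 0, 0, 0, 0.8]]]}}

```text
time_s: 5.0
tcp_pos: [439.0, -39.9, 34.8]
orientation: [-1.225, 1.2, 1.227]
contact_force: [-2.5, -0.4, 1.6]
opening: 0.804
```

Emit:
{"name": "play_rows", "arguments": {"rows": [[[0.001, 0, 0, 0, 0, 0, 0.8], [0.001, 0, 0, 0, 0, 0, 0.8], [0.001, 0, 0, 0, 0, 0, 0.8], [0.001, 0, 0, 0, 0, 0, 0.8], [0.001, 0, 0, 0, 0, 0, 0.8]]]}}

```text
time_s: 5.42
tcp_pos: [444.6, -39.8, 34.8]
orientation: [-1.226, 1.199, 1.226]
contact_force: [-1.4, -1.3, 0.5]
opening: 0.8
```

```bash
python3 st.py
```

```text
5.4167 [444.59 -39.85  34.84] F [-1.38 -1.28  0.5 ] T [-0.223  0.349 -0.058] open 0.7998879298937582 q [-0.24  -0.111 -0.439  1.243 -0.    -0.262] jaw-yaw 1.5931 x [-0. -0. -1.]
```

Emit:
{"name": "play_rows", "arguments": {"rows": [[[0.001, 0, 0, 0, 0, 0, 0.8], [0.001, 0, 0, 0, 0, 0, 0.8], [0.001, 0, 0, 0, 0, 0, 0.8], [0.001, 0, 0, 0, 0, 0, 0.8], [0.001, 0, 0, 0, 0, 0, 0.8], [0.001, 0, 0, 0, 0, 0, 0.8], [0.001, 0, 0, 0, 0, 0, 0.8], [0.001, 0, 0, 0, 0, 0, 0.8]]]}}

```text
time_s: 6.08
tcp_pos: [452.5, -39.6, 34.9]
orientation: [-1.225, 1.198, 1.226]
contact_force: [-3.0, -0.5, 0.4]
opening: 0.797
```

```bash
python3 st.py
```

```text
6.0833 [452.55 -39.57  34.87] F [-2.98 -0.53  0.42] T [0.02  0.378 0.039] open 0.7966791936506564 q [-0.235 -0.089 -0.419  1.242  0.    -0.258] jaw-yaw 1.5935 x [-0.  0. -1.]
```

Emit:
{"name": "play_rows", "arguments": {"rows": [[[0.0015, 0, 0, 0, 0, 0, 0.8], [0.0015, 0, 0, 0, 0, 0, 0.8], [0.0015, 0, 0, 0, 0, 0, 0.8], [0.0015, 0, 0, 0, 0, 0, 0.8], [0.0015, 0, 0, 0, 0, 0, 0.8], [0.0015, 0, 0, 0, 0, 0, 0.8]]]}}

```text
time_s: 6.58
tcp_pos: [461.8, -39.8, 34.9]
orientation: [-1.226, 1.198, 1.226]
contact_force: [-1.7, 0.6, 0.4]
opening: 0.801
```

```bash
python3 st.py
```

```text
6.5833 [461.78 -39.77  34.87] F [-1.65  0.59  0.45] T [ 0.003  0.354 -0.023] open 0.8011606536727371 q [-0.231 -0.065 -0.396  1.24   0.    -0.253] jaw-yaw 1.5932 x [ 0.  0. -1.]
```

Emit:
{"name": "play_rows", "arguments": {"rows": [[[0.001, 0, 0, 0, 0, 0, 0.8], [0.001, 0, 0, 0, 0, 0, 0.8], [0.001, 0, 0, 0, 0, 0, 0.8], [0.001, 0, 0, 0, 0, 0, 0.8], [0.001, 0, 0, 0, 0, 0, 0.8], [0.001, 0, 0, 0, 0, 0, 0.8], [0.001, 0, 0, 0, 0, 0, 0.8]]]}}

```text
time_s: 7.17
tcp_pos: [468.7, -39.8, 34.9]
orientation: [-1.226, 1.199, 1.226]
contact_force: [-2.5, -0.1, -0.4]
opening: 0.805
```

```bash
python3 st.py;  python3 -c "
from h import *
p,d=snap('top','t3.png'); q=snap('scene','s3.png')[0]; a=cv2.resize(p[160:242,240:370],None,fx=4,fy=4,interpolation=2); b=cv2.resize(q[160:260,240:380],(520,371),interpolation=2)
cv2.imwrite('pics/c3.png',np.vstack([a[:225],b])[:,:,::-1])"
```

```text
7.1667 [468.69 -39.8   34.88] F [-2.49 -0.12 -0.42] T [0.002 0.325 0.006] open 0.8045266629577831 q [-0.227 -0.047 -0.379  1.239 -0.    -0.25 ] jaw-yaw 1.5932 x [ 0. -0. -1.]
```

View pics/c3.png

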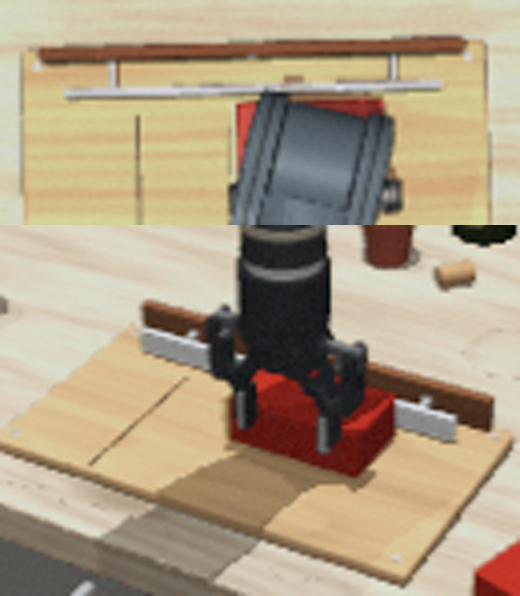

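The cheese is squared to the fingers, and there is a small gap left to the strip at the top of the crop. I'll approach in fine steps.

Emit:
{"name": "play_rows", "arguments": {"rows": [[[0.0007, 0, 0, 0, 0, 0, 0.8], [0.0007, 0, 0, 0, 0, 0, 0.8], [0.0007, 0, 0, 0, 0, 0, 0.8], [0.0007, 0, 0, 0, 0, 0, 0.8]]]}}

```text
time_s: 7.6
tcp_pos: [471.4, -39.8, 34.9]
orientation: [-1.226, 1.199, 1.226]
contact_force: [-1.5, -0.3, 0.1]
opening: 0.802
```

Emit:
{"name": "play_rows", "arguments": {"rows": [[[0.0005, 0, 0, 0, 0, 0, 0.8], [0.0005, 0, 0, 0, 0, 0, 0.8]]]}}

```text
time_s: 7.77
tcp_pos: [472.4, -39.8, 34.9]
orientation: [-1.226, 1.199, 1.226]
contact_force: [-3.0, 0.2, 0.2]
opening: 0.803
```

```bash
python3 st.py
```

```text
7.7667 [472.43 -39.8   34.94] F [-2.95  0.22  0.17] T [-0.023  0.287  0.012] open 0.8033238542849268 q [-0.226 -0.037 -0.369  1.239 -0.    -0.248] jaw-yaw 1.5932 x [-0. -0. -1.]
```

Emit:
{"name": "play_rows", "arguments": {"rows": [[[0.0005, 0, 0, 0, 0, 0, 0.8], [0.0005, 0, 0, 0, 0, 0, 0.8]]]}}

```text
time_s: 7.93
tcp_pos: [473.4, -39.8, 34.9]
orientation: [-1.226, 1.199, 1.226]
contact_force: [-1.7, 0.2, 1.0]
opening: 0.801
```

```bash
python3 st.py
```

```text
7.9333 [473.41 -39.78  34.89] F [-1.68  0.24  1.04] T [ 0.039  0.341 -0.002] open 0.80058160136118 q [-0.225 -0.034 -0.366  1.239  0.    -0.248] jaw-yaw 1.5932 x [-0.  0. -1.]
```

Emit:
{"name": "play_rows", "arguments": {"rows": [[[0.0005, 0, 0, 0, 0, 0, 0.8], [0.0005, 0, 0, 0, 0, 0, 0.8]]]}}

```text
time_s: 8.1
tcp_pos: [474.4, -39.8, 34.9]
orientation: [-1.226, 1.199, 1.226]
contact_force: [-2.2, 0.3, -0.9]
opening: 0.801
```

```bash
python3 st.py
```

```text
8.1 [474.42 -39.76  34.89] F [-2.23  0.28 -0.89] T [-0.004  0.342  0.003] open 0.8008286413221914 q [-0.225 -0.032 -0.364  1.239  0.    -0.247] jaw-yaw 1.5932 x [-0.  0. -1.]
```

Emit:
{"name": "play_rows", "arguments": {"rows": [[[0.0005, 0, 0, 0, 0, 0, 0.8], [0.0005, 0, 0, 0, 0, 0, 0.8]]]}}

```text
time_s: 8.27
tcp_pos: [475.4, -39.8, 34.9]
orientation: [-1.226, 1.199, 1.226]
contact_force: [-2.1, -0.1, -0.0]
opening: 0.804
```

```bash
python3 st.py
```

```text
8.2667 [475.41 -39.79  34.87] F [-2.13 -0.09 -0.  ] T [0.011 0.339 0.034] open 0.8037846758872933 q [-0.224 -0.029 -0.361  1.239 -0.    -0.247] jaw-yaw 1.5932 x [-0.  0. -1.]
```

Emit:
{"name": "play_rows", "arguments": {"rows": [[[0.0004, 0, 0, 0, 0, 0, 0.8], [0.0004, 0, 0, 0, 0, 0, 0.8]]]}}

```text
time_s: 8.43
tcp_pos: [476.2, -39.8, 34.9]
orientation: [-1.226, 1.199, 1.226]
contact_force: [-2.2, -0.5, -0.8]
opening: 0.803
```

```bash
python3 st.py
```

```text
8.4333 [476.24 -39.8   34.91] F [-2.24 -0.54 -0.79] T [ 0.075  0.269 -0.011] open 0.8031582966903901 q [-0.224 -0.027 -0.359  1.239 -0.    -0.246] jaw-yaw 1.5932 x [ 0. -0. -1.]
```

Emit:
{"name": "play_rows", "arguments": {"rows": [[[0.0005, 0, 0, 0, 0, 0, 0.8], [0.0005, 0, 0, 0, 0, 0, 0.8]]]}}

```text
time_s: 8.6
tcp_pos: [477.2, -39.8, 34.9]
orientation: [-1.226, 1.199, 1.226]
contact_force: [-1.7, -0.2, -0.3]
opening: 0.798
```

```bash
python3 st.py
```

```text
8.6 [477.21 -39.79  34.92] F [-1.67 -0.16 -0.34] T [0.023 0.268 0.001] open 0.7976714960024947 q [-0.223 -0.025 -0.357  1.239 -0.    -0.246] jaw-yaw 1.5932 x [-0. -0. -1.]
```

Emit:
{"name": "play_rows", "arguments": {"rows": [[[0.0005, 0, 0, 0, 0, 0, 0.8], [0.0005, 0, 0, 0, 0, 0, 0.8]]]}}

```text
time_s: 8.77
tcp_pos: [477.9, -39.8, 34.9]
orientation: [-1.225, 1.199, 1.226]
contact_force: [-2.9, 0.5, 1.1]
opening: 0.802
```

```bash
python3 st.py
```

```text
8.7667 [477.91 -39.77  34.89] F [-2.95  0.46  1.14] T [-0.023  0.646 -0.04 ] open 0.8020750366715373 q [-0.223 -0.022 -0.354  1.239 -0.    -0.245] jaw-yaw 1.5931 x [-0.001  0.    -1.   ]
```

Emit:
{"name": "play_rows", "arguments": {"rows": [[[0.0003, 0, 0, 0, 0, 0, 0.8], [0.0003, 0, 0, 0, 0, 0, 0.8], [0, 0, 0, 0, 0, 0, 0.8]]]}}

```text
time_s: 9.02
tcp_pos: [478.2, -39.8, 34.9]
orientation: [-1.225, 1.2, 1.227]
contact_force: [-3.8, 0.7, 2.1]
opening: 0.797
```

```bash
python3 st.py
```

```text
9.0167 [478.19 -39.75  34.91] F [-3.83  0.66  2.07] T [ 0.034  0.897 -0.034] open 0.797468762176075 q [-0.223 -0.021 -0.353  1.24  -0.    -0.245] jaw-yaw 1.5931 x [-0.001 -0.    -1.   ]
```

Emit:
{"name": "play_rows", "arguments": {"rows": [[[0.0003, 0, 0, 0, 0, 0, 0.8], [0, 0, 0, 0, 0, 0, 0.8]]]}}

```text
time_s: 9.18
tcp_pos: [478.4, -39.7, 34.9]
orientation: [-1.225, 1.2, 1.227]
contact_force: [-5.3, 1.3, 3.2]
opening: 0.799
```

```bash
python3 st.py
```

```text
9.1833 [478.35 -39.73  34.87] F [-5.26  1.33  3.16] T [-0.004  1.04  -0.091] open 0.7988744414899043 q [-0.223 -0.02  -0.352  1.24  -0.    -0.245] jaw-yaw 1.593 x [-0.002  0.    -1.   ]
```

Emit:
{"name": "play_rows", "arguments": {"rows": [[[0.0004, 0, 0, 0, 0, 0, 0.8], [0, 0, 0, 0, 0, 0, 0.8], [0, 0, 0, 0, 0, 0, 0.8]]]}}

```text
time_s: 9.43
tcp_pos: [478.6, -39.8, 34.9]
orientation: [-1.225, 1.2, 1.227]
contact_force: [-5.9, 0.7, 2.5]
opening: 0.8
```

```bash
python3 st.py
```

```text
9.4333 [478.57 -39.76  34.91] F [-5.87  0.73  2.48] T [-0.05   1.153 -0.044] open 0.800151644238912 q [-0.222 -0.019 -0.351  1.24  -0.    -0.244] jaw-yaw 1.5929 x [-0.002 -0.    -1.   ]
```

Emit:
{"name": "play_rows", "arguments": {"rows": [[[-0.0005, 0, 0, 0, 0, 0, 0.8], [-0.0005, 0, 0, 0, 0, 0, 0.8], [-0.0005, 0, 0, 0, 0, 0, 0.8], [-0.002, 0, 0, 0, 0, 0, 0.8], [-0.006, 0, 0, 0, 0, 0, 0.8], [-0.01, 0, 0.005, 0, 0, 0, 0.8], [-0.015, 0, 0.015, 0, 0, 0, 0.8], [-0.004, 0, 0.025, 0, 0, 0, 0.8], [0, 0, 0.025, 0, 0, 0, 0.8], [0, 0, 0.01, 0, 0, 0, 0.8]]]}}

```text
time_s: 10.27
tcp_pos: [443.1, -40.4, 118.7]
orientation: [-1.23, 1.194, 1.22]
contact_force: [1.0, 0.2, 0.3]
opening: 0.799
```

Emit:
{"name": "play_rows", "arguments": {"rows": [[[0, -0.01, 0, 0, 0, -0.1, 0.6], [0, -0.01, 0, 0, 0, -0.1, 0.4], [0, -0.01, 0, 0, 0, -0.1, 0.35], [0.002, -0.01, 0, 0, 0, -0.1, 0.35], [0.005, -0.01, 0, 0, 0, -0.1, 0.35], [0.008, -0.01, 0, 0, 0, -0.1, 0.35], [0.01, -0.01, 0, 0, 0, -0.1, 0.35], [0.01, -0.01, 0, 0, 0, -0.1, 0.35], [0.01, -0.01, 0, 0, 0, -0.1, 0.35], [0.01, -0.005, 0, 0, 0, -0.1, 0.35], [0.01, 0, 0, 0, 0, -0.1, 0.35], [0.01, 0, 0, 0, 0, -0.1, 0.35], [0.01, 0, 0, 0, 0, -0.1, 0.35], [0, 0, 0, 0, 0, -0.1, 0.35], [0, 0, 0, 0, 0, -0.1, 0.35], [0, 0, 0, 0, 0, -0.074, 0.35], [0, 0, 0, 0, 0, 0, 0.35], [0, 0, 0, 0, 0, 0, 0.35]]]}}

```text
time_s: 11.77
tcp_pos: [526.2, -134.9, 114.6]
orientation: [-0.017, 1.57, 0.017]
contact_force: [-0.3, 0.2, -0.3]
opening: 0.35
```

```bash
python3 st.py
cat > look.py <<'E'
import sys
from h import *
p,d=snap('top',sys.argv[1]+'t.png'); q=snap('scene',sys.argv[1]+'s.png')[0]; a=cv2.resize(p[160:242,240:370],None,fx=4,fy=4,interpolation=2); b=cv2.resize(q[160:260,240:380],(520,371),interpolation=2)
cv2.imwrite('pics/%sc.png'%sys.argv[1],np.vstack([a[:225],b])[:,:,::-1])
E
python3 look.py a
```

```text
11.7667 [ 526.22 -134.87  114.55] F [-0.26  0.19 -0.33] T [0.01  0.013 0.102] open 0.35032871451118747 q [-0.374  0.099 -0.068  1.403  0.     1.175] jaw-yaw 0.0212 x [ 0. -0. -1.]
```

View pics/ac.png

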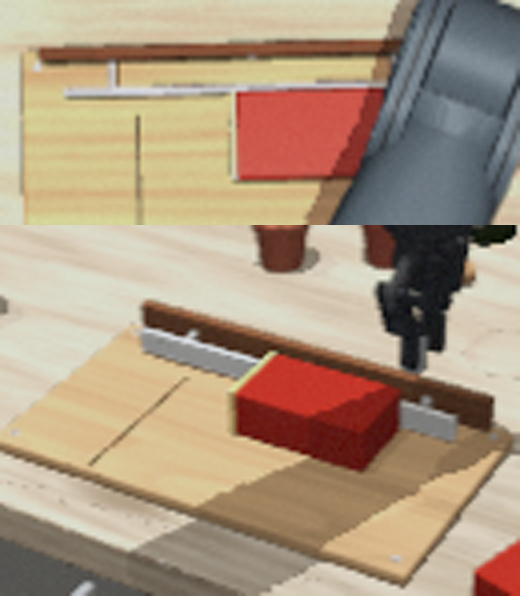

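The cheese lies against the strip and square to it. The line is at top-crop x≈138 and the cut end at ≈234. Next the fingers go down to push from the right end.

Emit:
{"name": "play_rows", "arguments": {"rows": [[[0.001, 0, -0.015, 0, 0, 0, 0.35], [0, 0, -0.015, 0, 0, 0, 0.35], [0, 0, -0.015, 0, 0, 0, 0.35], [0, 0, -0.012, 0, 0, 0, 0.35], [0, 0, -0.006, 0, 0, 0, 0.35], [0, 0, -0.004, 0, 0, 0, 0.35], [0, 0, -0.002, 0, 0, 0, 0.35], [0, 0, 0, 0, 0, 0, 0.35]]]}}

```text
time_s: 12.53
tcp_pos: [527.1, -134.8, 46.0]
orientation: [-0.015, 1.571, 0.015]
contact_force: [0.2, -0.4, 0.2]
opening: 0.351
```

```bash
python3 st.py
cat > meas.py <<'E'
import sys
from h import *
f=[cams.camera('top')[0].astype(float) for _ in range(4)]; p=sum(f)/4; g=p.sum(2)
L=[]
for v in range(206,234):
    s=g[v,268:284]; w=np.clip(np.median(s)-s-25,0,None)
    L.append((v,268+(w*np.arange(16)).sum()/w.sum()))
L=np.array(L); a=np.polyfit(L[:,0],L[:,1],1); print('line fit',a,len(L),'res',np.std(L[:,1]-np.polyval(a,L[:,0])).round(2))
A=ray('top',(np.polyval(a,190),190),15);B=ray('top',(np.polyval(a,230),230),15)
print('line at',A.round(1),B.round(1)); 
ul=int(sys.argv[1])
rows=range(186,202)
prof=p[186:202,ul-8:ul+8].mean(0); print('profile cols',ul-8); print(prof.astype(int).tolist())
R=p[...,0]-p[...,1]; pr=R[186:202].mean(0)
r0=pr[ul-12:ul-5].mean(); r1=pr[ul+6:ul+12].mean(); h=(r0+r1)/2
k=[i for i in range(ul-8,ul+8) if pr[i]<h<=pr[i+1]][0]; ur=k+(h-pr[k])/(pr[k+1]-pr[k])
X=ray('top',(ur,194),60); print('red edge col',ur.round(2),X.round(1))
yl=A[1]+(B[1]-A[1])*(X[0]-A[0])/(B[0]-A[0]); print('line y there',yl.round(1),'red edge to line',(yl-X[1]).round(1))
E
python3 meas.py 299
```

```text
12.5333 [ 527.09 -134.85   45.99] F [ 0.19 -0.35  0.17] T [ 0.002 -0.043  0.017] open 0.35075610489765197 q [-0.374  0.135 -0.168  1.268 -0.     1.178] jaw-yaw 0.0194 x [ 0. -0. -1.]
line fit [2.99764283e-02 2.68062762e+02] 28 res 0.07
line at [540.  112.1  15. ] [403.1 107.8  15. ]
profile cols 291
[[213, 195, 140], [213, 195, 140], [213, 195, 140], [213, 195, 140], [213, 195, 140], [208, 191, 137], [187, 176, 131], [210, 204, 171], [184, 102, 80], [205, 87, 76], [205, 87, 75], [206, 87, 75], [206, 87, 75], [206, 87, 76], [206, 87, 75], [206, 87, 76]]
red edge col 298.8 [522.1  24.4  60. ]
line y there 111.5 red edge to line 87.2
```

Emit:
{"name": "play_rows", "arguments": {"rows": [[[0, 0, -0.002, 0, 0, 0, 0.35], [0, 0, -0.002, 0, 0, 0, 0.35], [0, 0.004, 0, 0, 0, 0, 0.35], [0, 0.004, 0, 0, 0, 0, 0.35], [0, 0.003, 0, 0, 0, 0, 0.35], [0, 0.001, 0, 0, 0, 0, 0.35], [0, 0, 0, 0, 0, 0, 0.35]]]}}

```text
time_s: 13.32
tcp_pos: [527.0, -122.3, 41.9]
orientation: [-0.016, 1.571, 0.016]
contact_force: [0.1, 0.4, -0.4]
opening: 0.349
```

```bash
python3 st.py
python3 - <<'E'
from h import *
p=sum(cams.camera('top')[0].astype(float) for _ in range(4))/4; g=p.sum(2)
L=[]
for v in range(191,233):
    s=g[v,270:282]; b=np.median(s); w=np.clip(b-s-25,0,None); L.append((v,270+(w*np.arange(12)).sum()/w.sum()))
L=np.array(L); a=np.polyfit(L[:,0],L[:,1],1); print(a,np.round(L[::3,1],2))
print(ray('top',(np.polyval(a,191),191),15),ray('top',(np.polyval(a,232),232),15))
q=sum(cams.camera('scene')[0].astype(float) for _ in range(4))/4; g=q.sum(2)
L=[]
for v in range(205,222):
    u0=286-(v-203)*1.02; k=int(u0); s=g[v,k-4:k+5]; w=np.clip(np.median(s)-s-30,0,None); L.append((v,k-4+(w*np.arange(9)).sum()/max(w.sum(),1)))
L=np.array(L); a=np.polyfit(L[:,0],L[:,1],1);print('scene',a,np.round(L[:,1]-np.polyval(a,L[:,0]),2))
for v in(206,220): print(ray('scene',(np.polyval(a,v),v),15))
E
```

```text
13.3167 [ 526.98 -122.31   41.94] F [ 0.09  0.42 -0.4 ] T [ 0.001  0.013 -0.039] open 0.3487084849649378 q [-0.352  0.13  -0.181  1.26   0.     1.199] jaw-yaw 0.0199 x [-0.  0. -1.]
[2.91044362e-02 2.68255980e+02] [273.96 273.95 273.97 274.   274.01 274.26 274.29 274.43 274.45 274.63
 274.63 274.97 275.   274.92]
[536.517996   111.88028561  15.        ] [396.25742076 107.66441145  15.        ]
scene [ -1.11803564 514.23270919] [-0.25  0.    0.11  0.16  0.04  0.13 -0.04 -0.19  0.01 -0.07 -0.11  0.09
  0.17  0.06  0.27 -0.24 -0.15]
[507.90493392 109.7091991   15.        ]
[416.30835616 108.20634012  15.        ]
```

Emit:
{"name": "play_rows", "arguments": {"rows": [[[0, 0.0008, 0, 0, 0, 0, 0.35], [0, 0.0008, 0, 0, 0, 0, 0.35], [0, 0.0008, 0, 0, 0, 0, 0.35], [0, 0.0008, 0, 0, 0, 0, 0.35]]]}}

```text
time_s: 14.05
tcp_pos: [527.0, -119.5, 41.9]
orientation: [-0.015, 1.571, 0.015]
contact_force: [0.9, -0.2, 0.0]
opening: 0.352
```

```bash
python3 st.py
```

```text
14.05 [ 526.98 -119.47   41.91] F [ 0.86 -0.2   0.02] T [-0.009 -0.007  0.043] open 0.3519104259924006 q [-0.347  0.128 -0.183  1.259  0.     1.204] jaw-yaw 0.0192 x [-0.  0. -1.]
```

Emit:
{"name": "play_rows", "arguments": {"rows": [[[0, 0.0008, 0, 0, 0, 0, 0.35], [0, 0.0008, 0, 0, 0, 0, 0.35], [0, 0.0008, 0, 0, 0, 0, 0.35]]]}}

```text
time_s: 14.3
tcp_pos: [527.0, -117.1, 41.9]
orientation: [-0.015, 1.571, 0.015]
contact_force: [0.8, 0.7, 0.6]
opening: 0.348
```

```bash
python3 st.py
```

```text
14.3 [ 526.97 -117.06   41.89] F [0.78 0.68 0.57] T [ 0.031 -0.022  0.02 ] open 0.3482457210728951 q [-0.343  0.127 -0.185  1.259  0.     1.209] jaw-yaw 0.0193 x [-0.  0. -1.]
```

Emit:
{"name": "play_rows", "arguments": {"rows": [[[0, 0.0008, 0, 0, 0, 0, 0.35], [0, 0.0008, 0, 0, 0, 0, 0.35], [0, 0.0008, 0, 0, 0, 0, 0.35]]]}}

```text
time_s: 14.55
tcp_pos: [527.0, -114.7, 42.0]
orientation: [-0.015, 1.571, 0.015]
contact_force: [-0.7, -0.8, -0.8]
opening: 0.352
```

```bash
python3 st.py
```

```text
14.55 [ 527.04 -114.69   41.95] F [-0.67 -0.81 -0.81] T [ 0.012 -0.019 -0.022] open 0.35195958767678753 q [-0.339  0.125 -0.186  1.259  0.     1.213] jaw-yaw 0.0192 x [ 0.  0. -1.]
```

Emit:
{"name": "play_rows", "arguments": {"rows": [[[0, 0.0007, 0, 0, 0, 0, 0.35], [0, 0.0007, 0, 0, 0, 0, 0.35], [0, 0.0007, 0, 0, 0, 0, 0.35]]]}}

```text
time_s: 14.8
tcp_pos: [527.0, -112.6, 41.9]
orientation: [-0.015, 1.571, 0.015]
contact_force: [0.6, 0.9, 0.4]
opening: 0.35
```

```bash
python3 st.py
```

```text
14.8 [ 526.98 -112.63   41.92] F [0.6  0.9  0.36] T [ 0.002 -0.049  0.012] open 0.3504393647870645 q [-0.335  0.124 -0.187  1.259 -0.     1.217] jaw-yaw 0.0192 x [ 0. -0. -1.]
```

Emit:
{"name": "play_rows", "arguments": {"rows": [[[0, 0.0007, 0, 0, 0, 0, 0.35], [0, 0.0007, 0, 0, 0, 0, 0.35], [0, 0.0007, 0, 0, 0, 0, 0.35]]]}}

```text
time_s: 15.05
tcp_pos: [527.0, -110.5, 41.9]
orientation: [-0.015, 1.571, 0.015]
contact_force: [0.4, 0.5, -0.0]
opening: 0.354
```

```bash
python3 st.py
```

```text
15.05 [ 527.   -110.51   41.92] F [ 0.44  0.52 -0.03] T [-0.015  0.048 -0.021] open 0.353967054784393 q [-0.331  0.123 -0.189  1.259  0.     1.22 ] jaw-yaw 0.0192 x [ 0.  0. -1.]
```

Emit:
{"name": "play_rows", "arguments": {"rows": [[[0, 0.0007, 0, 0, 0, 0, 0.35], [0, 0.0007, 0, 0, 0, 0, 0.35], [0, 0.0007, 0, 0, 0, 0, 0.35]]]}}

```text
time_s: 15.3
tcp_pos: [526.8, -109.2, 41.9]
orientation: [-0.016, 1.571, 0.014]
contact_force: [-0.1, -2.7, -0.3]
opening: 0.354
```

```bash
python3 st.py
```

```text
15.3 [ 526.79 -109.15   41.91] F [-0.07 -2.72 -0.29] T [-0.473  0.107 -0.005] open 0.35361647676432356 q [-0.328  0.122 -0.19   1.259 -0.002  1.224] jaw-yaw 0.0188 x [-0.001 -0.002 -1.   ]
```

Emit:
{"name": "play_rows", "arguments": {"rows": [[[0, 0.0005, 0, 0, 0, 0, 0.35], [0, 0.0007, 0, 0, 0, 0, 0.35], [0, 0.001, 0, 0, 0, 0, 0.35], [0, 0.001, 0, 0, 0, 0, 0.35], [0, 0.001, 0, 0, 0, 0, 0.35]]]}}

```text
time_s: 15.72
tcp_pos: [526.8, -104.4, 41.9]
orientation: [-0.015, 1.571, 0.015]
contact_force: [-1.5, -3.0, 0.7]
opening: 0.343
```

```bash
python3 st.py
```

```text
15.7167 [ 526.82 -104.4    41.92] F [-1.5  -2.98  0.73] T [-0.565  0.292 -0.003] open 0.3429672327691502 q [-0.32   0.12  -0.192  1.259 -0.     1.232] jaw-yaw 0.019 x [-0. -0. -1.]
```

Emit:
{"name": "play_rows", "arguments": {"rows": [[[-0.0001, 0.0015, 0, 0, 0, 0, 0.35], [0, 0.0015, 0, 0, 0, 0, 0.35], [-0.0001, 0.0015, 0, 0, 0, 0, 0.35], [0, 0.0015, 0, 0, 0, 0, 0.35], [0, 0.0015, 0, 0, 0, 0, 0.35], [-0.0001, 0.0015, 0, 0, 0, 0, 0.35], [0, 0.0015, 0, 0, 0, 0, 0.35], [0, 0.0015, 0, 0, 0, 0, 0.35]]]}}

```text
time_s: 16.38
tcp_pos: [526.6, -92.2, 41.9]
orientation: [-0.015, 1.571, 0.015]
contact_force: [-1.5, -2.9, 0.1]
opening: 0.35
```

```bash
python3 st.py
```

```text
16.3833 [526.63 -92.17  41.91] F [-1.54 -2.91  0.08] T [-0.518  0.307  0.019] open 0.3496886080462291 q [-0.299  0.114 -0.199  1.258 -0.     1.253] jaw-yaw 0.0192 x [-0. -0. -1.]
```

Emit:
{"name": "play_rows", "arguments": {"rows": [[[-0.0001, 0.0015, 0, 0, 0, 0, 0.35], [0, 0.0015, 0, 0, 0, 0, 0.35], [0, 0.0015, 0, 0, 0, 0, 0.35], [-0.0001, 0.0015, 0, 0, 0, 0, 0.35], [0, 0.0015, 0, 0, 0, 0, 0.35], [0, 0.0015, 0, 0, 0, 0, 0.35], [-0.0001, 0.0015, 0, 0, 0, 0, 0.35], [0, 0.0015, 0, 0, 0, 0, 0.35], [0, 0.0015, 0, 0, 0, 0, 0.35], [-0.0001, 0.0015, 0, 0, 0, 0, 0.35], [0, 0.0015, 0, 0, 0, 0, 0.35], [0, 0.0015, 0, 0, 0, 0, 0.35], [-0.0001, 0.0015, 0, 0, 0, 0, 0.35], [0, 0.0015, 0, 0, 0, 0, 0.35], [0, 0.0015, 0, 0, 0, 0, 0.35], [-0.0001, 0.0015, 0, 0, 0, 0, 0.35], [0, 0.0015, 0, 0, 0, 0, 0.35], [0, 0.0015, 0, 0, 0, 0, 0.35]]]}}

```text
time_s: 17.88
tcp_pos: [526.1, -65.1, 41.9]
orientation: [-0.015, 1.571, 0.015]
contact_force: [-1.1, -3.1, 0.7]
opening: 0.352
```

```bash
python3 st.py; sed -i 's/^k=\[i/k=[i/' meas.py; python3 look.py b
```

```text
17.8833 [526.06 -65.12  41.89] F [-1.14 -3.09  0.67] T [-0.528  0.214 -0.006] open 0.35237043728230294 q [-0.25   0.102 -0.212  1.257  0.     1.302] jaw-yaw 0.0192 x [-0.  0. -1.]
```

View pics/bc.png

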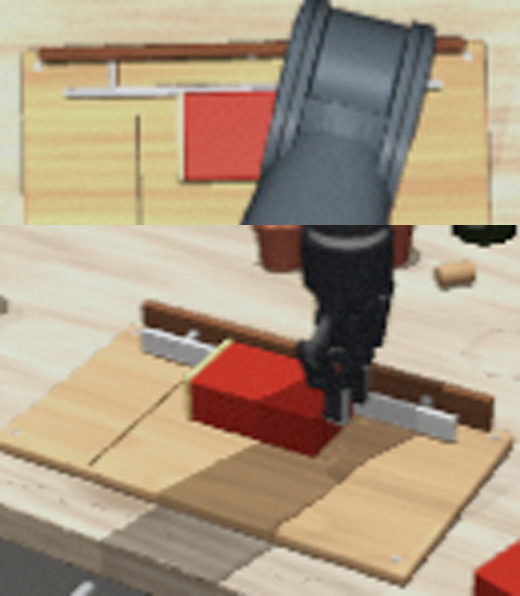

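The cheese is still against the strip and square. Its cut end is at top-crop x≈181 and the line at 138. I'll measure the remaining distance.

```bash
python3 meas.py 286
python3 - <<'E'
from h import *
for n in('top','scene'):
    for m in models.place_of(n,'cut_edge')[:2]: print(n,m['p'],ray(n,m['position'],15).round(1))
E
```

```text
line fit [2.92967728e-02 2.68214264e+02] 28 res 0.07
line at [540. 112.  15.] [403.1 107.9  15. ]
profile cols 278
[[212, 195, 140], [212, 195, 140], [212, 195, 140], [212, 195, 140], [212, 195, 140], [212, 198, 146], [213, 211, 175], [207, 194, 170], [204, 82, 71], [205, 85, 74], [204, 85, 73], [205, 85, 74], [204, 85, 73], [205, 85, 74], [204, 85, 74], [204, 85, 74]]
red edge col 285.5 [522.3  68.8  60. ]
line y there 111.5 red edge to line 42.7
top 0.68 [ 487.8 -281.3   15. ]
scene 0.71 [536.3  87.3  15. ]
scene 0.68 [ 445.3 -299.3   15. ]
```

Emit:
{"name": "play_rows", "arguments": {"rows": [[[-0.0001, 0.0015, 0, 0, 0, 0, 0.35], [0, 0.0015, 0, 0, 0, 0, 0.35], [0, 0.0015, 0, 0, 0, 0, 0.35], [-0.0001, 0.0015, 0, 0, 0, 0, 0.35], [0, 0.0015, 0, 0, 0, 0, 0.35], [0, 0.0015, 0, 0, 0, 0, 0.35], [-0.0001, 0.0015, 0, 0, 0, 0, 0.35], [0, 0.0015, 0, 0, 0, 0, 0.35], [0, 0.0015, 0, 0, 0, 0, 0.35], [-0.0001, 0.0015, 0, 0, 0, 0, 0.35], [0, 0.0015, 0, 0, 0, 0, 0.35], [0, 0.0015, 0, 0, 0, 0, 0.35], [-0.0001, 0.0015, 0, 0, 0, 0, 0.35], [0, 0.0015, 0, 0, 0, 0, 0.35], [0, 0.0015, 0, 0, 0, 0, 0.35], [-0.0001, 0.0015, 0, 0, 0, 0, 0.35], [0, 0.0015, 0, 0, 0, 0, 0.35], [0, 0.0015, 0, 0, 0, 0, 0.35], [0, 0.001, 0, 0, 0, 0, 0.35], [0, 0.001, 0, 0, 0, 0, 0.35]]]}}

```text
time_s: 19.95
tcp_pos: [525.5, -36.2, 41.9]
orientation: [-0.015, 1.571, 0.015]
contact_force: [-0.7, -1.5, 0.3]
opening: 0.348
```

```bash
python3 st.py
cat > fin.py <<'E'
import sys
from h import *
p=sum(cams.camera('top')[0].astype(float) for _ in range(4))/4
for r in((188,194),(196,202)):
    q=p[r[0]:r[1],270:284].mean(0); v=(r[0]+r[1]-1)/2
    print(r,q[:,1].astype(int).tolist(),q[:,2].astype(int).tolist())
    G=q[:,1]; k=[i for i in range(13) if G[i]>140>=G[i+1]][0]; u=270+k+(G[k]-140)/(G[k]-G[k+1])
    X=ray('top',(u,v),60); yl=111.4+(X[0]-522)*.021
    print('red edge',u.round(2),X.round(1),'pale end ~',(X[1]+7).round(1),'line',yl.round(1))
E
python3 fin.py
```

```text
19.95 [525.47 -36.19  41.92] F [-0.67 -1.54  0.31] T [-0.367  0.031  0.014] open 0.3483229816275302 q [-0.196  0.094 -0.221  1.256 -0.     1.355] jaw-yaw 0.0193 x [-0. -0. -1.]
(188, 194) [200, 199, 199, 188, 121, 190, 201, 75, 83, 83, 83, 83, 83, 84] [143, 143, 143, 135, 90, 142, 167, 60, 71, 71, 72, 72, 72, 72]
red edge 273.72 [534.3 108.1  60. ] pale end ~ 115.1 line 111.7
(196, 202) [196, 196, 196, 186, 126, 178, 203, 108, 86, 85, 85, 85, 86, 86] [141, 141, 140, 133, 93, 132, 170, 84, 75, 74, 75, 74, 75, 75]
red edge 273.77 [507.5 107.9  60. ] pale end ~ 114.9 line 111.1
```

Emit:
{"name": "play_rows", "arguments": {"rows": [[[0, 0.0005, 0, 0, 0, 0, 0.35], [0, 0.0007, 0, 0, 0, 0, 0.35], [0, 0.0007, 0, 0, 0, 0, 0.35], [-0.0001, 0.0007, 0, 0, 0, 0, 0.35], [0, 0.0007, 0, 0, 0, 0, 0.35], [0, 0.0007, 0, 0, 0, 0, 0.35], [0, 0.0005, 0, 0, 0, 0, 0.35], [0, 0.0005, 0, 0, 0, 0, 0.35], [0, 0, 0, 0, 0, 0, 0.35], [0, 0, 0, 0, 0, 0, 0.35]]]}}

```text
time_s: 20.98
tcp_pos: [525.4, -31.2, 41.9]
orientation: [-0.015, 1.571, 0.015]
contact_force: [0.0, -0.9, 0.4]
opening: 0.349
```

```bash
python3 st.py
cat > fin.py <<'E'
import sys
from h import *
p=sum(cams.camera('top')[0].astype(float) for _ in range(4))/4
for r in((188,192),(193,197),(198,202),(206,212),(214,222)):
    q=p[r[0]:r[1],268:284].mean(0); print(r,q[:,1].astype(int).tolist(),q[:,2].astype(int).tolist())
E
python3 fin.py; python3 look.py d
```

```text
20.9833 [525.39 -31.16  41.91] F [ 0.04 -0.89  0.38] T [-0.295 -0.014 -0.018] open 0.34912657148055554 q [-0.187  0.093 -0.222  1.256  0.     1.365] jaw-yaw 0.0193 x [ 0.  0. -1.]
(188, 192) [203, 202, 203, 202, 202, 205, 209, 157, 83, 83, 83, 82, 82, 83, 83, 83] [145, 145, 145, 145, 145, 152, 179, 139, 72, 71, 72, 71, 71, 71, 71, 72]
(193, 197) [189, 189, 189, 188, 190, 191, 199, 202, 83, 84, 85, 84, 85, 84, 85, 84] [135, 135, 135, 135, 136, 140, 166, 179, 72, 74, 73, 72, 73, 72, 73, 73]
(198, 202) [194, 194, 194, 192, 193, 195, 208, 202, 83, 86, 87, 85, 86, 86, 87, 87] [140, 139, 139, 138, 139, 143, 172, 180, 72, 74, 75, 74, 75, 75, 75, 75]
(206, 212) [189, 188, 188, 188, 189, 183, 142, 160, 182, 181, 179, 179, 179, 179, 179, 179] [135, 135, 135, 135, 135, 131, 105, 116, 131, 130, 128, 128, 128, 129, 129, 128]
(214, 222) [199, 200, 199, 199, 198, 193, 162, 153, 199, 197, 198, 198, 200, 203, 204, 203] [142, 143, 142, 142, 142, 138, 118, 112, 142, 141, 142, 142, 143, 145, 146, 146]
```

View pics/dc.png

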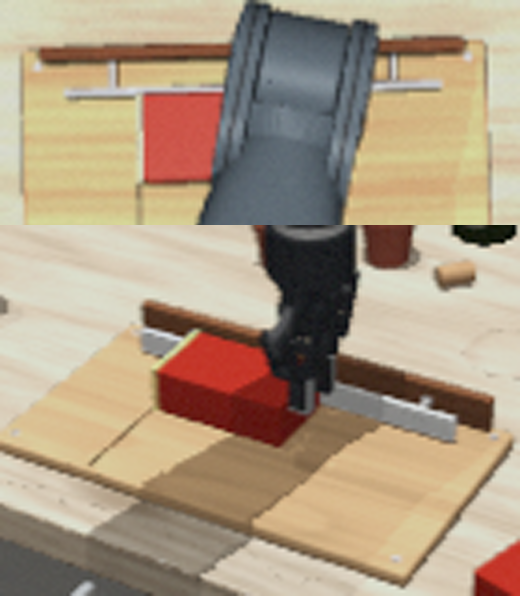

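Square and against the strip. The line now meets the cheese's lower corner at about scene crop (158,408). I'll zoom in there for the last millimetre.

Run:
```python
from h import *
q=sum(cams.camera('scene')[0].astype(float) for _ in range(8))/8
c=q[190:230,260:310]; cv2.imwrite('pics/z.png',cv2.resize(c,None,fx=14,fy=14,interpolation=0)[:,:,::-1])
c=cams.calibration('scene');K,R,t=[np.array(c[k]) for k in('K','R','t')]
for y in(106,108,110,112):
    o=[]
    for x,z in((488,15),(488,60),(563,60)):
        w=K@(R@np.array([x,y+(x-525)*.02,z])+t); o.append((w[:2]/w[2]).round(2).tolist())
    print(y,o)
```

```text
106 [[281.67, 209.27], [280.88, 197.76], [293.06, 187.17]]
108 [[281.17, 209.11], [280.37, 197.6], [292.56, 187.03]]
110 [[280.66, 208.95], [279.86, 197.44], [292.06, 186.88]]
112 [[280.16, 208.78], [279.34, 197.28], [291.56, 186.73]][ WARN:0@13.673] global loadsave.cpp:1063 imwrite_ Unsupported depth image for selected encoder is fallbacked to CV_8U.
```

View pics/z.png

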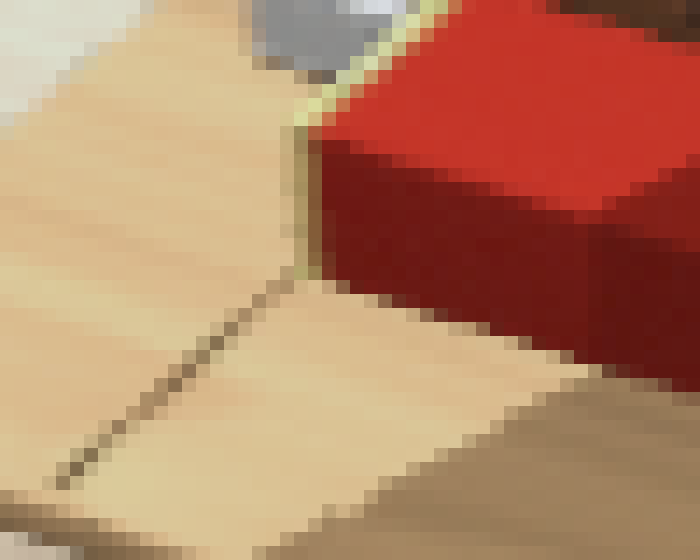

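The zoom shows the line running into the pale lower corner at (300,272). The corner is still about 2 mm short, while touch and the top view give about 1.6 mm. I'll move 1.3 mm more.

Emit:
{"name": "play_rows", "arguments": {"rows": [[[0, 0.0004, 0, 0, 0, 0, 0.35], [0, 0.0004, 0, 0, 0, 0, 0.35], [0, 0.0003, 0, 0, 0, 0, 0.35], [0, 0.0002, 0, 0, 0, 0, 0.35], [0, 0, 0, 0, 0, 0, 0.35], [0, 0, 0, 0, 0, 0, 0.35], [0, 0, 0, 0, 0, 0, 0.35]]]}}

```text
time_s: 22.27
tcp_pos: [525.4, -30.1, 41.9]
orientation: [-0.015, 1.571, 0.015]
contact_force: [-0.2, -2.4, 0.3]
opening: 0.353
```

```bash
python3 st.py; python3 fin.py
```

```text
22.2667 [525.4  -30.08  41.94] F [-0.23 -2.44  0.34] T [-0.363  0.005  0.009] open 0.35286326281796726 q [-0.185  0.092 -0.222  1.256 -0.     1.367] jaw-yaw 0.0191 x [ 0. -0. -1.]
(188, 192) [202, 202, 202, 203, 197, 175, 204, 115, 83, 83, 83, 82, 83, 83, 84, 84] [145, 144, 144, 145, 140, 127, 166, 88, 72, 72, 71, 71, 72, 72, 72, 72]
(193, 197) [190, 188, 189, 189, 184, 162, 205, 122, 87, 84, 84, 85, 84, 85, 84, 85] [136, 135, 135, 135, 132, 120, 169, 98, 75, 73, 73, 74, 72, 74, 73, 74]
(198, 202) [193, 194, 194, 193, 192, 197, 209, 158, 88, 86, 86, 86, 85, 87, 87, 85] [139, 139, 139, 139, 138, 147, 180, 135, 76, 75, 74, 75, 74, 75, 75, 74]
(206, 212) [188, 189, 189, 188, 189, 182, 141, 156, 181, 180, 179, 180, 179, 179, 179, 179] [135, 136, 136, 135, 135, 131, 105, 114, 130, 129, 128, 129, 129, 128, 128, 128]
(214, 222) [200, 199, 199, 199, 198, 193, 162, 152, 199, 198, 198, 198, 201, 203, 204, 204] [143, 143, 142, 142, 142, 138, 119, 112, 143, 141, 142, 142, 144, 145, 145, 146]
```

The cut edge is now 110.5–110.9 against a line centre of about 111.4, so it is on the line without passing it. I'll withdraw and go round for the last push.

Emit:
{"name": "play_rows", "arguments": {"rows": [[[0, -0.0005, 0, 0, 0, 0, 0.35], [0, -0.001, 0, 0, 0, 0, 0.35], [0, -0.004, 0, 0, 0, 0, 0.35], [0, -0.008, 0, 0, 0, 0, 0.35], [0, -0.006, 0.01, 0, 0, 0, 0.35], [0, 0, 0.02, 0, 0, 0, 0.35], [0, 0, 0.025, 0, 0, 0, 0.35], [0, 0, 0.02, 0, 0, 0, 0.35], [0, 0, 0.005, 0, 0, 0, 0.35]]]}}

```text
time_s: 23.22
tcp_pos: [528.0, -50.8, 127.0]
orientation: [-0.016, 1.563, 0.013]
contact_force: [0.4, 0.6, 0.1]
opening: 0.35
```

Emit:
{"name": "play_rows", "arguments": {"rows": [[[-0.008, 0, 0, 0, 0, 0.1, 0.4], [-0.01, 0, 0, 0, 0, 0.1, 0.5], [-0.01, 0, 0, 0, 0, 0.1, 0.6], [-0.01, 0.005, 0, 0, 0, 0.1, 0.8], [-0.01, 0.008, 0, 0, 0, 0.1, 0.8], [-0.01, 0.01, 0, 0, 0, 0.1, 0.8], [-0.01, 0.01, 0, 0, 0, 0.1, 0.8], [-0.01, 0.01, 0, 0, 0, 0.1, 0.8], [-0.007, 0.01, 0, 0, 0, 0.1, 0.8], [0, 0.01, 0, 0, 0, 0.1, 0.8], [0, 0.01, 0, 0, 0, 0.1, 0.8], [0, 0.01, 0, 0, 0, 0.1, 0.8], [0, 0.01, 0, 0, 0, 0.1, 0.8], [0, 0.002, 0, 0, 0, 0.1, 0.8], [0, 0, 0, 0, 0, 0.1, 0.8], [0, 0, 0, 0, 0, 0.074, 0.8], [0, 0, 0, 0, 0, 0, 0.8], [0, 0, 0, 0, 0, 0, 0.8]]]}}

```text
time_s: 24.72
tcp_pos: [440.2, 45.3, 121.6]
orientation: [-1.224, 1.2, 1.224]
contact_force: [-0.1, -0.2, -0.4]
opening: 0.803
```

```bash
python3 st.py; python3 fin.py
```

```text
24.7167 [440.17  45.29 121.57] F [-0.15 -0.18 -0.43] T [-0.045  0.021  0.008] open 0.8026221501318249 q [-0.049 -0.166 -0.312  1.425  0.    -0.069] jaw-yaw 1.5909 x [-0.001  0.    -1.   ]
(188, 192) [201, 202, 203, 202, 197, 175, 204, 115, 83, 82, 83, 83, 83, 83, 79, 45] [144, 144, 145, 145, 141, 128, 166, 88, 72, 71, 71, 71, 71, 71, 68, 39]
(193, 197) [70, 73, 70, 63, 99, 110, 129, 82, 69, 70, 68, 69, 68, 67, 54, 47] [70, 73, 69, 54, 81, 90, 112, 71, 66, 66, 64, 65, 64, 63, 52, 45]
(198, 202) [91, 87, 46, 67, 85, 85, 85, 85, 84, 84, 83, 84, 83, 83, 83, 83] [99, 95, 49, 74, 93, 94, 93, 92, 92, 92, 91, 91, 91, 91, 91, 90]
(206, 212) [118, 58, 78, 123, 123, 122, 121, 122, 122, 121, 121, 120, 119, 120, 120, 119] [127, 63, 84, 132, 132, 131, 131, 131, 131, 131, 130, 130, 129, 129, 129, 128]
(214, 222) [110, 45, 98, 111, 112, 111, 106, 108, 108, 108, 110, 113, 114, 114, 114, 115] [119, 49, 106, 121, 121, 120, 115, 116, 117, 117, 119, 123, 124, 123, 124, 124]
```

Unchanged where visible. I'll lower in front of the cheese and approach. Target z is 35, as before.

Emit:
{"name": "play_rows", "arguments": {"rows": [[[0, 0, -0.02, 0, 0, 0, 0.8], [0, 0, -0.02, 0, 0, 0, 0.8], [0, 0, -0.02, 0, 0, 0, 0.8], [0, 0, -0.012, 0, 0, 0, 0.8], [0, 0, -0.007, 0, 0, 0, 0.8], [0, 0, -0.004, 0, 0, 0, 0.8], [0, 0, -0.002, 0, 0, 0, 0.8], [0, 0, 0, 0, 0, 0, 0.8], [0, 0, 0, 0, 0, 0, 0.8]]]}}

```text
time_s: 25.67
tcp_pos: [441.2, 45.5, 37.8]
orientation: [-1.226, 1.197, 1.224]
contact_force: [-0.8, 0.9, 0.1]
opening: 0.797
```

```bash
python3 st.py
```

```text
25.6667 [441.2   45.46  37.84] F [-0.78  0.91  0.1 ] T [ 0.013  0.028 -0.022] open 0.7974917831123195 q [-0.049 -0.123 -0.443  1.249  0.    -0.071] jaw-yaw 1.5931 x [ 0.002 -0.    -1.   ]
```

Emit:
{"name": "play_rows", "arguments": {"rows": [[[0.006, 0.0001, 0, 0, 0, 0, 0.8], [0.006, 0.0001, 0, 0, 0, 0, 0.8], [0.006, 0.0001, 0, 0, 0, 0, 0.8], [0.004, 0.0001, 0, 0, 0, 0, 0.8], [0.003, 0, 0, 0, 0, 0, 0.8], [0.001, 0, 0, 0, 0, 0, 0.8], [0.001, 0, 0, 0, 0, 0, 0.8], [0.001, 0, 0, 0, 0, 0, 0.8], [0, 0, 0, 0, 0, 0, 0.8]]]}}

```text
time_s: 26.42
tcp_pos: [468.3, 45.9, 36.8]
orientation: [-1.226, 1.199, 1.226]
contact_force: [-0.7, -0.1, 0.1]
opening: 0.799
```

```bash
python3 st.py
```

```text
26.4167 [468.34  45.9   36.81] F [-0.72 -0.07  0.09] T [-0.029  0.043  0.01 ] open 0.7989193227858914 q [-0.045 -0.048 -0.375  1.243 -0.    -0.067] jaw-yaw 1.5932 x [-0. -0. -1.]
```

Emit:
{"name": "play_rows", "arguments": {"rows": [[[0.001, 0, 0, 0, 0, 0, 0.8], [0.001, 0, 0, 0, 0, 0, 0.8], [0.001, 0, -0.001, 0, 0, 0, 0.8], [0.0007, 0, 0, 0, 0, 0, 0.8], [0.0007, 0, 0, 0, 0, 0, 0.8], [0, 0, 0, 0, 0, 0, 0.8]]]}}

```text
time_s: 26.92
tcp_pos: [472.9, 45.9, 35.9]
orientation: [-1.226, 1.198, 1.226]
contact_force: [-0.5, 0.4, 0.7]
opening: 0.801
```

```bash
python3 st.py
```

```text
26.9167 [472.9   45.88  35.91] F [-0.5   0.44  0.72] T [-0.01  -0.02  -0.028] open 0.8009375923866094 q [-0.045 -0.035 -0.365  1.241 -0.    -0.067] jaw-yaw 1.5932 x [ 0. -0. -1.]
```

Emit:
{"name": "play_rows", "arguments": {"rows": [[[0.0005, 0, 0, 0, 0, 0, 0.8], [0.0005, 0, 0, 0, 0, 0, 0.8], [0, 0, 0, 0, 0, 0, 0.8]]]}}

```text
time_s: 27.17
tcp_pos: [473.9, 45.9, 35.9]
orientation: [-1.226, 1.198, 1.226]
contact_force: [0.2, 0.6, 0.0]
opening: 0.794
```

```bash
python3 st.py
```

```text
27.1667 [473.88  45.9   35.92] F [0.21 0.6  0.04] T [-0.005 -0.005  0.04 ] open 0.7944722463800782 q [-0.044 -0.033 -0.363  1.241  0.    -0.067] jaw-yaw 1.5932 x [ 0.  0. -1.]
```

Emit:
{"name": "play_rows", "arguments": {"rows": [[[0.0005, 0, 0, 0, 0, 0, 0.8], [0.0005, 0, 0, 0, 0, 0, 0.8], [0, 0, 0, 0, 0, 0, 0.8]]]}}

```text
time_s: 27.42
tcp_pos: [474.9, 45.9, 35.9]
orientation: [-1.226, 1.198, 1.226]
contact_force: [0.0, -0.1, 0.3]
opening: 0.802
```

```bash
python3 st.py
```

```text
27.4167 [474.91  45.9   35.95] F [ 0.01 -0.14  0.31] T [ 0.005  0.042 -0.014] open 0.8021137659696107 q [-0.044 -0.03  -0.36   1.241 -0.    -0.067] jaw-yaw 1.5932 x [ 0. -0. -1.]
```

Emit:
{"name": "play_rows", "arguments": {"rows": [[[0.0005, 0, 0, 0, 0, 0, 0.8], [0.0005, 0, 0, 0, 0, 0, 0.8], [0, 0, 0, 0, 0, 0, 0.8]]]}}

```text
time_s: 27.67
tcp_pos: [475.9, 45.9, 35.9]
orientation: [-1.226, 1.198, 1.226]
contact_force: [-0.2, 0.3, 0.7]
opening: 0.802
```

```bash
python3 st.py
```

```text
27.6667 [475.9   45.87  35.92] F [-0.17  0.26  0.67] T [ 0.004 -0.004 -0.016] open 0.8021549540157387 q [-0.044 -0.027 -0.358  1.241 -0.    -0.067] jaw-yaw 1.5932 x [ 0. -0. -1.]
```

Emit:
{"name": "play_rows", "arguments": {"rows": [[[0.0003, 0, 0, 0, 0, 0, 0.8], [0.0003, 0, 0, 0, 0, 0, 0.8], [0, 0, 0, 0, 0, 0, 0.8]]]}}

```text
time_s: 27.92
tcp_pos: [476.2, 45.9, 35.9]
orientation: [-1.225, 1.199, 1.226]
contact_force: [-1.4, -0.5, 0.5]
opening: 0.805
```

```bash
python3 st.py
```

```text
27.9167 [476.2   45.9   35.88] F [-1.35 -0.45  0.5 ] T [-0.03   0.105 -0.052] open 0.8052189433578928 q [-0.044 -0.026 -0.356  1.241 -0.    -0.067] jaw-yaw 1.5931 x [-0. -0. -1.]
```

Emit:
{"name": "play_rows", "arguments": {"rows": [[[0.0003, 0, 0, 0, 0, 0, 0.8], [0.0003, 0, 0, 0, 0, 0, 0.8], [0, 0, 0, 0, 0, 0, 0.8]]]}}

```text
time_s: 28.17
tcp_pos: [476.3, 45.9, 35.8]
orientation: [-1.225, 1.2, 1.227]
contact_force: [-4.0, 0.1, 1.9]
opening: 0.797
```

```bash
python3 st.py
```

```text
28.1667 [476.28  45.88  35.83] F [-4.03  0.07  1.92] T [-0.099  0.555 -0.091] open 0.7972484651572523 q [-0.044 -0.025 -0.355  1.242 -0.    -0.066] jaw-yaw 1.593 x [-0.002 -0.    -1.   ]
```

Emit:
{"name": "play_rows", "arguments": {"rows": [[[0.0003, 0, 0, 0, 0, 0, 0.8], [0.0003, 0, 0, 0, 0, 0, 0.8], [0, 0, 0, 0, 0, 0, 0.8]]]}}

```text
time_s: 28.42
tcp_pos: [476.6, 45.8, 35.8]
orientation: [-1.225, 1.2, 1.227]
contact_force: [-5.2, 0.8, 3.4]
opening: 0.803
```

```bash
python3 st.py
```

```text
28.4167 [476.64  45.78  35.77] F [-5.22  0.84  3.44] T [-0.207  1.013 -0.179] open 0.803148013635755 q [-0.044 -0.023 -0.353  1.242 -0.    -0.066] jaw-yaw 1.593 x [-0.002 -0.    -1.   ]
```

Emit:
{"name": "play_rows", "arguments": {"rows": [[[0.0003, 0, 0, 0, 0, 0, 0.8], [0.0002, 0, 0, 0, 0, 0, 0.8], [0, 0, 0, 0, 0, 0, 0.8]]]}}

```text
time_s: 28.67
tcp_pos: [476.8, 45.8, 35.8]
orientation: [-1.225, 1.201, 1.227]
contact_force: [-6.0, -0.7, 4.2]
opening: 0.799
```

```bash
python3 st.py
```

```text
28.6667 [476.84  45.8   35.78] F [-5.96 -0.72  4.21] T [-0.226  1.17  -0.228] open 0.7993906870191504 q [-0.044 -0.022 -0.352  1.243 -0.    -0.066] jaw-yaw 1.593 x [-0.003 -0.    -1.   ]
```

Emit:
{"name": "play_rows", "arguments": {"rows": [[[0.0003, 0, 0, 0, 0, 0, 0.8], [0.0002, 0, 0, 0, 0, 0, 0.8], [0, 0, 0, 0, 0, 0, 0.8], [0, 0, 0, 0, 0, 0, 0.8]]]}}

```text
time_s: 29.0
tcp_pos: [477.0, 45.8, 35.8]
orientation: [-1.224, 1.201, 1.228]
contact_force: [-7.2, 0.7, 4.2]
opening: 0.799
```

```bash
python3 st.py
```

```text
29.0 [477.    45.78  35.77] F [-7.17  0.73  4.19] T [-0.196  1.339 -0.201] open 0.7989907206650516 q [-4.400e-02 -2.100e-02 -3.510e-01  1.244e+00 -1.000e-03 -6.600e-02] jaw-yaw 1.5929 x [-0.003 -0.    -1.   ]
```

Emit:
{"name": "play_rows", "arguments": {"rows": [[[-0.0004, 0, 0, 0, 0, 0, 0.8], [-0.0004, 0, 0, 0, 0, 0, 0.8], [-0.0004, 0, 0, 0, 0, 0, 0.8], [-0.0006, 0, 0, 0, 0, 0, 0.8], [-0.001, 0, 0, 0, 0, 0, 0.8], [-0.004, 0, 0, 0, 0, 0, 0.8], [-0.01, 0, 0, 0, 0, 0, 0.8], [-0.015, 0, 0.01, 0, 0, 0, 0.8], [-0.01, 0, 0.025, 0, 0, 0, 0.8], [0, 0, 0.03, 0, 0, 0, 0.8], [0, -0.02, 0.03, 0, 0, 0, 0.8], [0, -0.03, 0.02, 0, 0, 0, 0.8], [0, -0.03, 0, 0, 0, 0, 0.8], [0, -0.03, 0, 0, 0, 0, 0.8], [0, -0.03, 0, 0, 0, 0, 0.8], [0, -0.03, 0, 0, 0, 0, 0.8], [0, -0.03, 0, 0, 0, 0, 0.8], [0, -0.02, 0, 0, 0, 0, 0.8], [0, 0, 0, 0, 0, 0, 0.8], [0, 0, 0, 0, 0, 0, 0.8]]]}}

```text
time_s: 30.67
tcp_pos: [437.2, -175.0, 151.0]
orientation: [-1.225, 1.198, 1.223]
contact_force: [0.4, 0.8, 0.2]
opening: 0.8
```

```bash
python3 st.py; python3 fin.py; python3 look.py e
python3 - <<'E'
from h import *
q=sum(cams.camera('scene')[0].astype(float) for _ in range(8))/8
a=cv2.resize(q[185:225,260:310].astype(np.uint8),None,fx=11,fy=11,interpolation=0)
b=cv2.imread('pics/ec.png')[:,:,::-1][:225]; b=cv2.resize(b,(550,238))
b[:0]=0; cv2.imwrite('pics/ez.png',np.vstack([b[:,:,:],a[:360]])[:,:,::-1])
p=sum(cams.camera('top')[0].astype(float) for _ in range(4))/4; R=(p[...,0]-p[...,1])[175:225,265:325]
for nm,sl in(('far',lambda u:R[:25,u]),('near',lambda u:R[20:,u])):
    o=[]
    for u in range(14,46):
        s=sl(u); h=60
        i=[k for k in range(len(s)-1) if (s[k]<h)!=(s[k+1]<h)]; 
        if not i: continue
        k=i[0] if nm=='far' else i[-1]; o.append((u+265,k+(0 if nm=='far' else 20)+175+(h-s[k])/(s[k+1]-s[k])))
    o=np.array(o); a=np.polyfit(o[:,0],o[:,1],1); A=ray('top',(280,np.polyval(a,280)),60);B=ray('top',(310,np.polyval(a,310)),60)
    print(nm,a,A.round(1),B.round(1),'yaw',np.arctan2(B[0]-A[0],A[1]-B[1]).round(4))
E
```

```text
30.6667 [ 437.18 -175.02  150.97] F [0.41 0.78 0.19] T [ 0.022  0.034 -0.008] open 0.800257072492871 q [-5.240e-01 -9.900e-02 -1.930e-01  1.475e+00  1.000e-03 -5.440e-01] jaw-yaw 1.5911 x [ 0.001  0.    -1.   ]
(188, 192) [203, 203, 203, 203, 198, 177, 205, 113, 82, 83, 83, 83, 83, 83, 84, 85] [145, 145, 145, 145, 141, 129, 167, 87, 71, 71, 72, 72, 71, 71, 72, 73]
(193, 197) [190, 190, 190, 190, 184, 163, 205, 122, 87, 84, 84, 85, 85, 84, 85, 85] [136, 136, 136, 137, 132, 121, 169, 94, 76, 73, 73, 74, 74, 73, 74, 74]
(198, 202) [194, 194, 194, 193, 193, 192, 208, 143, 89, 86, 86, 87, 86, 87, 87, 86] [140, 140, 139, 139, 138, 143, 176, 122, 77, 74, 75, 75, 75, 75, 75, 75]
(206, 212) [189, 189, 189, 189, 190, 183, 142, 160, 183, 184, 180, 180, 180, 184, 184, 185] [136, 136, 136, 136, 136, 131, 106, 116, 130, 132, 129, 129, 130, 132, 132, 132]
(214, 222) [200, 200, 200, 200, 199, 194, 162, 152, 199, 198, 199, 199, 201, 204, 205, 204] [143, 143, 143, 143, 143, 139, 119, 112, 142, 142, 143, 142, 144, 146, 146, 146]
far [-1.80790594e-02  1.87787995e+02] [560.3  87.2  60. ] [561.5 -13.2  60. ] yaw 0.0119
near [-7.24139212e-03  2.06707740e+02] [486.8  87.2  60. ] [486.9 -12.8  60. ] yaw 0.0013
```

View pics/ez.png

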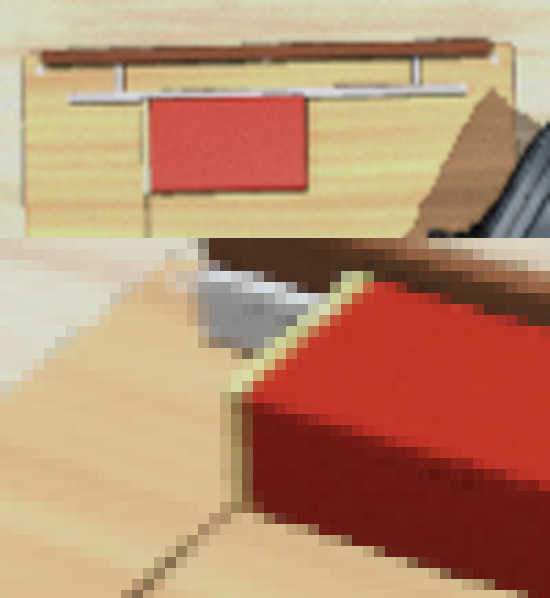

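Run:
```python
from h import *
p=sum(cams.camera('top')[0].astype(float) for _ in range(6))/6
def soft(p,r):
    D=(p[...,0]-p[...,1])[r[0]:r[1],r[2]:r[3]]; return np.clip((D-25)/(110-25),0,1)
def ang(p,r):
    m=cv2.moments(soft(p,r).astype(np.float32)); return np.arctan2(2*m['mu11'],m['mu20']-m['mu02'])/2, m['m10']/m['m00']+r[2], m['m01']/m['m00']+r[0]
print('now',ang(p,(180,215,265,325)))
p1=cv2.imread('pics/top1.png')[:,:,::-1].astype(float); print('first',ang(p1,(185,222,290,345)))
D=(p[...,0]-p[...,1])
print(np.round(D[184:190,276:316:3]).astype(int)); print(np.round(D[200:208,276:316:3]).astype(int))
S=soft(p,(180,215,265,325)); 
h=S[:,12:46].sum(0); print('thick',h.round(1).tolist())
far=S[:15,12:46].sum(0); near=S[15:,12:46].sum(0); u=np.arange(34)
print('far slope',-np.polyfit(u,far,1)[0],'near slope',np.polyfit(u,near,1)[0])
l=S[9:23,:30].sum(1); r=S[9:23,30:].sum(1); v=np.arange(14); print('left',l.round(2).tolist(),-np.polyfit(v,l,1)[0],'right',r.round(2).tolist(),np.polyfit(v,r,1)[0])
```

```text
now (np.float64(-0.007320733360269357), 293.55311674234736, 193.66210291793647)
first (np.float64(0.050046295047550586), 318.2700819910532, 203.79512355624078)
[[125 123 122 123 122 120 122 123 122 121 120 120  30  13]
 [123 123 123 124 123 123 122 122 121 122 121 121  34  14]
 [124 124 123 122 122 122 122 121 121 121 120 120  37  20]
 [124 123 122 123 122 122 121 121 121 120 121 119  40  22]
 [123 123 122 121 122 121 122 121 120 120 120 119  39  17]
 [122 122 122 122 122 121 121 121 120 120 119 119  40  14]]
[[116 119 119 119 118 118 118 117 116 116 115 115  61   4]
 [117 119 118 119 118 118 117 116 116 116 114 114  76  10]
 [116 118 118 118 118 117 116 117 116 114 114 113  82  18]
 [117 118 118 119 119 121 122 119 119 118 112 112  72  13]
 [108 109 110 111 110 112 116 113 115 109 106 104  28  10]
 [ 52  53  37  28  21  13  12  11  11  14  18  18  16  13]
 [ 18  22  20  20  20  16  13  14  13  14  16  17  20  22]
 [ 26  27  28  29  28  29  22  24  24  26  25  27  32  30]]
thick [21.9, 22.0, 21.9, 21.9, 22.0, 22.0, 21.9, 22.0, 21.9, 21.9, 21.9, 21.9, 22.0, 22.0, 22.1, 22.1, 22.1, 22.1, 22.1, 22.1, 22.1, 22.1, 22.1, 22.1, 22.1, 22.1, 22.2, 22.2, 22.1, 22.1, 22.1, 22.1, 22.2, 22.2]
far slope -0.018496682095298037 near slope -0.010179900837340224
left [19.62, 19.61, 19.59, 19.58, 19.54, 19.97, 19.5, 19.49, 19.48, 19.49, 19.35, 19.05, 19.07, 19.05] 0.04751993104934389 right [17.21, 17.31, 18.28, 18.18, 17.58, 17.41, 17.3, 17.33, 17.51, 17.43, 17.32, 17.42, 17.6, 17.77] -0.008261150614092112
```

```bash
python3 -c "
from h import *
print(order.sign_off()); print(manip.observe()['time_s'])"
```

```text
the job is handed in; nothing more can be done
None
the job is handed in; nothing more can be done
```

The job is handed in: the larger cheese lies against the strip with its cut edge on the scribed line, and the arm is clear of everything at about 31 s. No verdict was reported.

**What I did:** I squared the cheese with both open fingers and pushed it onto the strip, to about 6 N. I then slid it along the strip, pale end first, at about 3 N from its right end. At the line I gave it one last light push of about 7 N, of which I estimate 4–5 N reached the strip.

**Last checks:**
- **Position on the line:** The cut edge is 0.5–0.9 mm short of the line's centre by touch, top camera and scene camera, so it does not run past. The final push did not shift it along the strip in the top view.
- **Line position:** The two cameras disagree by about 1.3 mm on where the line lies. I used the top camera, because it agreed with touch.
- **Squareness:** This check did not fully agree.
  - **Cameras:** The coarse top-view edge fits put the cheese about 0.4–1° off the strip's direction.
  - **Touch:** During the last push the load sat towards the right finger, which fits the cheese lying flat on the strip. I trusted touch.
- **Everything else:** I touched nothing but the cheese.

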